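Wedge the gel cassette against its gasket and hold it

ROBOT

A 7-joint arm with a two-finger parallel gripper is mounted at the origin on the work surface. World frame = base frame: x ahead of the robot, y to its left, z up, the work surface at z = 0. Lengths are in m, angles in rad, forces in N, time in s.
With the tool pointing down it reaches from about 0.425 to 0.925 m from the base axis. Payload 6.8 kg.
Tool frame: the origin (TCP) lies midway between the tips of the shut fingers; the grasp point (between the pads) lies 19 mm behind it; z points along the fingers, y is the line along which they close (so a half turn about z gives the same grasp; the last joint's range is limited). The gripper opens to 85 mm and grips with 20 to 120 N. Pads are 22 mm wide; open, the fingers measure 114 mm over their backs; the gripper's body (76 mm by 85 mm) begins 54 mm behind the grasp point. The pads swing forward as they close: fully open they stand 13 mm farther back than shut.
Start: joints at [-1.303, 0.477, 0.022, 1.555, -0.011, 1.109, -0.083], TCP at [0.248, 0.628, 0.231] pointing down, gripper open.
Joint ranges: [-2.96, 2.96], [-0.34, 2.1], [-1.41, 1.46], [0.24, 2.44], [-1.37, 4.51], [0.17, 1.92], [-2.96, 2.96]. Speed limits (rad/s): [2.39, 2.39, 3.14, 3.14, 3.14, 3.14, 3.14].

INTERFACE

Orientations are given as a unit quaternion [w, x, y, z].
In Python, from station import readout, imaging, hand_in gives the robot as it stands.
- The arm moves only by the tool drive_tool, never from a script. Its argument "series" is a list of rows, each a list of 5 numbers: the shift along the tool's x, y, z in cm, then the turn about the tool's z in degrees, then the closure, from -1 (fully open) to 1 (shut). A call has 1 to 8 rows; each row shifts and turns the commanded pose from where the row before left it, along the tool's axes as they then stand; what a row does not reach is not made up. A row lasts 1/10 s, in which the tool goes at most 50 mm and 8.59 degrees, less where a joint would pass 70% of its speed; a pose out of reach is approached as far as the arm can. A call with a gripper value outside its range is refused whole. The fingers move at their own pace and stop on an object; "squeeze" is the grip in N (left out, the last holds). Time passes only in rows, so rows that do not move let the fingers close. It gives the time, the measured TCP pose, the force, the opening and the grip force at its end, in the units of the state.
- readout.get_obs(): the state, without advancing time (a new reading comes with each control period).
- imaging.read_camera(name): name is "side" or "top" or "wrist"; returns the picture (384x512x3 uint8, red, green, blue); there is no depth.
- imaging.camera_model(name): a dict with "vfov" (degrees; the focal length in pixels is half the picture's height over the tangent of half this angle, whatever the lens; pixels are square), "cx", "cy" (the principal point, pixels), "xyz" and "orientation" of the camera in the world. Camera axes: x right, y down, z forward; pixel columns grow to the right and rows downward; lengths in m; the calibration is good to about 2 mm. A picture is of the moment at which its call begins: read the wrist's pose just before it. camera_model takes no time and is no camera call; for the wrist camera it gives the pose at the moment of the call.
- hand_in(): hands the job in; it is judged then, once.
Trained networks look in the newest picture that a camera, given by its name, has taken for a name from the list of things; names that differ only in an ending like _2 or _b are one class to them, and where a whole thing is asked for, a point or a joint stands for the part that bears it (a point fixed in the world has none). Each returns a list of dicts, best first, with "conf" (0 to 1); they miss things now and then, are a little off and sometimes report something else, mostly with a low value. They report only what shows in the picture. A call takes as long as a camera call. They do not tell look-alikes from the thing itself.
- imaging.cut_out(thing, camera): "mask" (384x512 bool, what is visible of it) and "centre" ([column, row] in pixels, amid what is visible of it).
The state is a dict: "t": time; "q": joint angles; "joint_vel": joint speeds; "joint_torque": joint torques, N m; "eef_pos": TCP position; "tool_rot": TCP orientation; "contact_force": force on the tool from outside, world axes, zero at the start; "torque": the same for the moment, N m; "gripper_width": opening from 0.0 (shut) to 1.0 (fully open); "grasp_force": force on a finger pad.
Only numpy, scipy, OpenCV 4.12 (cv2) and the standard library are available. Lean on these libraries where they do the work, as an engineer would, in place of code of your own. Each camera call takes 0.05 s, during which the arm holds its last target. There are 200 camera calls.

TASK

Take the orange wedge out of the white rack and push it, toe down, into the wide gap between the glass gel cassette and the wall of the electrophoresis tank (not the narrow slit on the other side, behind the grey buffer dam), until its shoulder sits fully down on the blue rim and the cassette is pressed flush against its green gasket for the leak check. Be gentle with the glass, and leave everything else where it stands. Do not let go: finish while still gripping the wedge and pressing it down on the rim with about 15 N.

Things in the scene. Friction and masses are not known exactly. Their poses are not given: they have to be found in the camera images.
- tank: Electrophoresis tank, fixed: clear open box, 112 (x) x 132 (y) mm, 120 high with its blue rim; any heading. Origin: centre of its underside, z up. x points from its white core (112 mm high, plugs at y = +-48 to 130) to the side with the cassette and the wide gap, where the wall's inner face is at x = 48; gaps and plates run along y. Either left or right of the robot, the rack on the other side.
- rim: Blue bead round the top of the tank wall, fixed; origin and axes as the tank. Flat top 120 mm above the bench; the strip beside the wide gap covers x = 49.5 to 56 mm of the tank frame. The wedge's shoulder lands on it.
- gap (a point): Where the seated wedge's centre line crosses the level of the rim's top: 39.5 mm along the tank's x from its centre, 120 mm above the bench; axes as the tank. The gap between cassette and tank wall is 12 to 14.5 mm wide at the start; pushing the 17 mm wedge in drives the cassette onto the gasket and squeezes that by 2 mm. The gap is clear down to 18 mm above the bench.
- cassette: Glass gel cassette with blue edge strips, loose, 8 (x) x 100 (y) x 82 mm high, 140 g. Origin: centre of its underside. Stands upright on feet in the tank, underside 18 and top 100 mm above the bench, faces across the tank's x, at the start 0.5 to 3 mm clear of the gasket. Pressed home its origin is 27 mm along the tank's x. Slides easily when the toe pushes it.
- gasket: Green springy gasket frame on the core, 3 N per mm, gives up to 4 mm along the tank's -x. Origin and axes as the tank when not squeezed; its face to the cassette is then 25 mm along the tank's x, 18 to 100 mm above the bench.
- dam: Grey buffer dam, 20 x 100 x 82 mm block fixed on the other (-x) side of the core; origin and axes as the tank. Between it and the tank wall is only a 3 mm slit, too narrow for the wedge.
- wedge: Orange wedge, about 150 g, stands toe down in a rack slot; same if turned half round. Origin: centre of toe's underside; x thickness, y width (80 mm), z up. Toe 6 mm thick, tapering on both faces to 17 at z = 25; 17 to z = 95; shoulder 35 x 80 to z = 103; grip tab 12 (x) x 36 (y) to z = 141. Seated: origin at tank x 39.5, y 0, z 25, y along the tank's y. Pushing it in takes 6 to 11 N.
- wedge_grip (a point): Point to grip on the wedge's tab: on its centre line, 127 mm above the toe, 24 mm above the top of the shoulder; axes as the wedge.
- rack: White rack, fixed, 98 (x) x 110 (y) x 51 mm high, with two like slots 20 (x) x 84 (y) mm, 46 deep, at x = -27 and +27 mm, floors 5 mm above the bench. Origin: centre of its underside. One slot holds the wedge, the other the spare dam.
- spare_dam: Spare grey buffer dam in the other slot of the rack, loose, 17 x 80 x 82 mm high. Origin under its centre. Leave alone.
- comb: White gel comb lying flat on the bench between tank and rack, 100 x 36 x 6 mm. Leave alone.
- tape: Roll of pale tape lying flat, 96 mm across, 24 mm high. Leave alone.
- bottle: Glass reagent bottle with blue cap, 70 mm across, 150 mm high, at the back. Leave alone.
- beaker: Small glass beaker, 72 mm across, 90 mm high, at the back. Leave alone.
- tip_box: Blue pipette tip box, 87 x 127 x 76 mm, at the back. Leave alone.
- green_bottle: Green glass bottle with white cap, 64 mm across, 170 mm high, at the back. Leave alone.
Mind the look-alikes: they are no part of the job. Several things have the shape of the cassette; the one meant has the colours described above. Several things have the shape of the wedge; the one meant has the colours described above.

How it is judged:
On the way, in this order (a step that is already met when the one before it is completed fails the run):
1. the wedge is lifted clear of the rack in the gripper (height (world z) of wedge above 0.06 m and contact force between the fingers and wedge above 2 N), for 0.2 s.
2. the wedge's toe is in the wide gap, below the rim (x of wedge in the frame of tank between 0.03 and 0.046 m and y of wedge in the frame of tank between -0.02 and 0.02 m and z of wedge in the frame of tank between 0 and 0.105 m), for 0.1 s.
At the end, for the whole second after the job is handed in: Wedge home in the wide gap: shoulder within 3 mm of the rim, centred within 12 mm along and 3.5 mm across the gap, upright within 3 deg; cassette on its feet, flush (1.7 deg) on the gasket with over 3.5 N; gripper still holds the wedge (over 3 N) and presses it on the rim with over 4 N (z of wedge in the frame of tank between 0.022 and 0.028 m and x of wedge in the frame of tank between 0.036 and 0.043 m and y of wedge in the frame of tank between -0.012 and 0.012 m and angle between the z axis of wedge and the z axis of tank, either way round below 0.05 rad and contact force between cassette and gasket above 3.5 N and angle between the x axis of cassette and the x axis of tank, either way round below 0.03 rad and x of cassette in the frame of tank between 0.025 and 0.0285 m and z of cassette in the frame of tank between 0.015 and 0.021 m and contact force between the fingers and wedge above 3 N and contact force between wedge and rim above 4 N); the arm keeps its last pose, push and grip.
It fails at once if the wedge is forced against the buffer dam (over 12 N) (contact force between wedge and dam above 12 N).
It fails at once if the glass cassette is struck or squeezed with over 40 N (contact force between wedge and cassette above 40 N or contact force between the fingers and cassette above 20 N).
It fails at once if something else on the bench is moved by more than 25 mm (distance of any of spare_dam, comb, tape, bottle, beaker, tip_box, green_bottle from where it was at the start of the episode above 0.025 m).
It also fails if it takes over 48 s, if anything falls off the work surface, if the arm or the gripper's body presses on something with over 40 N, if the wrist force passes 120 N, or if a joint passes its speed limit or range.

## Working session

There is one attempt and no reset: what is moved stays moved. The work goes in short steps, Python scripts to look and compute and a tool call to move; the robot and the scene stay as the last step left them, time stands still between calls to the robot, and variables do not carry over. Pictures are saved under pics/ and viewed, at most 10 in all, crops included, and the job is handed in when it is done.

Besides the shell and the picture viewer there is one more tool, called by a JSON object that holds its "op" and its "data", one argument or row to a line. drive_tool: Moves the arm, as the interface text tells. Its arguments: {"type":"object","properties":{"series":{"type":"array"},"squeeze":{"type":"number"}},"required":["series"]}

```bash
ls; mkdir -p pics
python3 - <<'E'
from station import readout, imaging
import cv2
o=readout.get_obs()
for k in("t","eef_pos","tool_rot","gripper_width","contact_force"):print(k,o[k])
for c in("top","side"):
    m=imaging.camera_model(c);print(c,m)
    cv2.imwrite(f"pics/{c}0.png",imaging.read_camera(c)[:,:,::-1])
E
```

```text
pics
t 0.0
eef_pos [0.24754391 0.62733886 0.23029715]
tool_rot [-9.57158164e-05  1.86813605e-01  9.82394946e-01 -9.15797003e-04]
gripper_width 1.0001103939063252
contact_force [ 0.17442022  0.45698719 -0.46572278]
top {'vfov': 49.377753144695376, 'cx': 254.53814856408994, 'cy': 190.6301611285284, 'xyz': array([0.42778053, 0.03434499, 1.2485788 ]), 'orientation': array([ 0.05782093, -0.69658007,  0.71342818, -0.04952947])}
side {'vfov': 56.62611742925153, 'cx': 254.57386787654158, 'cy': 189.3848096899799, 'xyz': array([0.34286935, 0.71348586, 0.66283024]), 'orientation': array([ 0.06737898, -0.15930991,  0.8783091 , -0.44570568])}
```

View pics/top0.png

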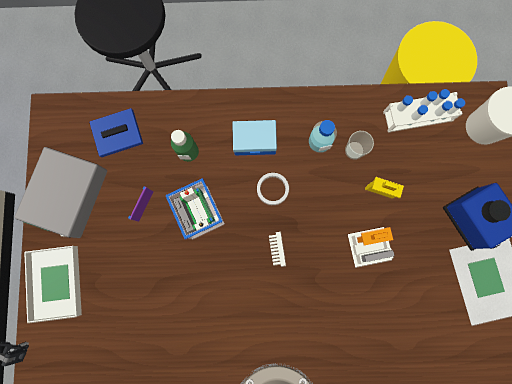

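View pics/side0.png

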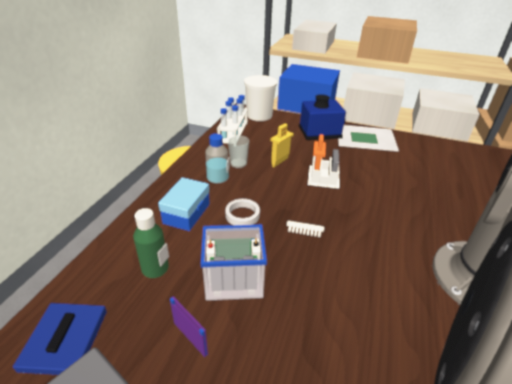

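The top view shows the tank at about (195,208) and the rack at (371,247), with the orange wedge at (377,236). There is a yellow wedge look-alike at (385,187) and a purple cassette look-alike at (141,203). The wedge meant is the orange one in the white rack, and I'll confirm that in an enlarged crop.

Run:
```python
import cv2,numpy as np
im=cv2.imread("pics/top0.png")
a=cv2.resize(im[170:250,155:235],(400,400),interpolation=cv2.INTER_CUBIC)
b=cv2.resize(im[205:285,335:415],(400,400),interpolation=cv2.INTER_CUBIC)
cv2.imwrite("pics/crop1.png",np.hstack([a,b]))
```

```text
(no output)
```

View pics/crop1.png

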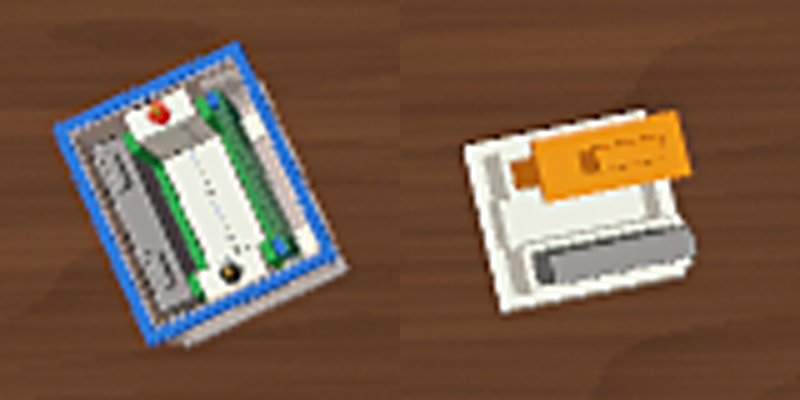

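The crop shows the tank on the left. The dam is on its left side, and the cassette with blue strips is on its right side, so tank +x points to image right and slightly up. The wide gap is at crop (290,170). On the right is the orange wedge in the white rack, in the upper slot, which fits the description. The spare dam is in the lower slot.

```bash
cat > h.py <<'E'
import numpy as np
from scipy.spatial.transform import Rotation as R
from scipy.optimize import least_squares
def rot(q): return R.from_quat(np.roll(q,-1)).as_matrix()
def proj(m,P):
    f=192/np.tan(np.radians(m["vfov"])/2)
    p=(np.atleast_2d(P)-m["xyz"])@rot(m["orientation"])
    return p[:,:2]/p[:,2:]*f+[m["cx"],m["cy"]]
def place(s,L):
    c,n=np.cos(s[2]),np.sin(s[2]); L=np.array(L,float)
    return np.c_[c*L[:,0]-n*L[:,1]+s[0],n*L[:,0]+c*L[:,1]+s[1],L[:,2]]
def ray(m,px,z):
    f=192/np.tan(np.radians(m["vfov"])/2)
    d=rot(m["orientation"])@np.array([(px[0]-m["cx"])/f,(px[1]-m["cy"])/f,1])
    return m["xyz"]+d*(z-m["xyz"][2])/d[2]
def fit(obs,s0):  # obs: list of (model,local points,pixels)
    r=least_squares(lambda s:np.concatenate([(proj(m,place(s,L))-px).ravel() for m,L,px in obs]),s0,x_scale=[.01,.01,.1])
    return r.x,np.abs(r.fun).max()
E
python3 - <<'E'
from h import *
from station import imaging,readout
m=imaging.camera_model("top")
C=lambda pts,ox,oy,dx=0:np.array([[(x-dx)/5+ox-.4,y/5+oy-.4] for x,y in pts])
T=C([(57,128),(238,45),(337,262),(153,343)],155,170)
for p in T: print(ray(m,p,.12))
L=np.array([[-.056,.066,.12],[.056,.066,.12],[.056,-.066,.12],[-.056,-.066,.12]])
s0=list(ray(m,T.mean(0),.12)[:2])
print("tank",min((fit([(m,L,T)],s0+[a]) for a in (-2,-1,0,1)),key=lambda r:r[1]))
W=C([(530,140),(680,112),(692,175),(545,200)],335,205,400)
for p in W: print(ray(m,p,.108))
L=np.array([[.0175,.04,.108],[.0175,-.04,.108],[-.0175,-.04,.108],[-.0175,.04,.108]])
s0=list(ray(m,W.mean(0),.108)[:2])
print("wedge",min((fit([(m,L,W)],s0+[a]) for a in (-.5,0,.5)),key=lambda r:r[1]))
K=C([(463,147),(505,312),(690,275)],335,205,400)
L=np.array([[.049,.055,.051],[-.049,.055,.051],[-.049,-.055,.051]])
print("rack",min((fit([(m,L,K)],s0+[a]) for a in (-.5,0,.5)),key=lambda r:r[1]))
o=readout.get_obs();print(rot(o["tool_rot"]))
mw=imaging.camera_model("wrist");print(mw);print(rot(o["tool_rot"]).T@(mw["xyz"]-o["eef_pos"]))
print(rot(o["tool_rot"]).T@rot(mw["orientation"]))
E
```

```text
[0.59416295 0.28821554 0.12      ]
[0.63782878 0.18879989 0.12      ]
[0.51712412 0.13561111 0.12      ]
[0.47586125 0.23528451 0.12      ]
tank (array([ 0.55629139,  0.21196506, -1.15905045]), np.float64(0.9346623373641876))
[ 0.48032747 -0.2391809   0.108     ]
[ 0.49354341 -0.32125603  0.108     ]
[ 0.45944684 -0.32526739  0.108     ]
[ 0.44789461 -0.24527818  0.108     ]
wedge (array([ 0.47030388, -0.2827434 ,  0.15043611]), np.float64(0.5878269130465696))
rack (array([ 0.44343094, -0.27691531,  0.18262384]), np.float64(0.6588451474245289))
[[-9.30218288e-01  3.67006371e-01 -5.10139815e-04]
 [ 3.67006704e-01  9.30216855e-01 -1.63784282e-03]
 [-1.26558096e-04 -1.71077607e-03 -9.99998529e-01]]
{'vfov': 70.57022250283963, 'cx': 257.74632583174457, 'cy': 191.1155245581686, 'xyz': array([0.17402565, 0.65649282, 0.37290871]), 'orientation': array([0.129301  , 0.81629688, 0.55612667, 0.08754304])}
[ 0.07905264 -0.0001496  -0.14251992]
[[ 9.54406365e-04 -9.51273649e-01 -3.08346452e-01]
 [ 9.99999210e-01  6.55786038e-04  1.07208509e-03]
 [-8.17636999e-04 -3.08347232e-01  9.51273523e-01]]
```

{"op": "drive_tool", "data": {
  "series": [
    [-3.7, -2.7, -0.64, 0, -1],
    [-3.7, -2.7, -0.64, 0, -1],
    [-3.7, -2.7, -0.64, 0, -1],
    [-3.7, -2.7, -0.64, 0, -1],
    [-3.7, -2.7, -0.64, 0, -1],
    [-3.7, -2.7, -0.64, 0, -1],
    [-3.7, -2.7, -0.64, 0, -1],
    [-3.7, -2.7, -0.64, 0, -1]
  ]
}}

```text
t: 0.9
eef_pos: [0.4443, 0.3164, 0.2825]
tool_rot: [-0.0, 0.187, 0.982, -0.0]
contact_force: [0.8, 0.7, 0.7]
gripper_width: 1.002
grasp_force: 0.0
```

{"op": "drive_tool", "data": {
  "series": [
    [-3.7, -2.7, -0.64, 0, -1],
    [-3.7, -2.7, -0.64, 0, -1],
    [-3.7, -2.7, -0.64, 0, -1],
    [0, 0, 0, 0, -1],
    [0, 0, 0, 0, -1]
  ]
}}

```text
t: 1.4
eef_pos: [0.5176, 0.2011, 0.3015]
tool_rot: [-0.0, 0.188, 0.982, -0.0]
contact_force: [-0.6, 0.6, -0.2]
gripper_width: 1.004
grasp_force: 0.0
```

Run:
```python
from station import imaging,readout
import cv2,pickle
o=readout.get_obs();m=imaging.camera_model("wrist");im=imaging.read_camera("wrist")[:,:,::-1]
pickle.dump(m,open("mw1.pkl","wb"));print(o["t"],o["eef_pos"],o["contact_force"])
cv2.imwrite("pics/w1.png",im)
cv2.imwrite("pics/w1b.png",cv2.resize(im,(800,600),interpolation=cv2.INTER_CUBIC))
```

```text
1.4 [0.51760459 0.20110922 0.30150149] [-0.64051565  0.57583146 -0.20147912]
```

View pics/w1b.png

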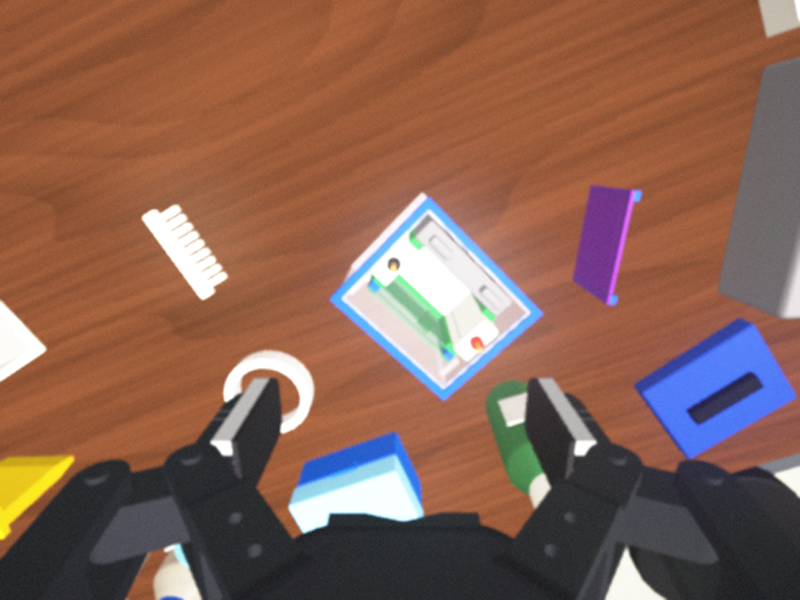

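The wrist view shows the blue rim corners at about (331,298), (430,198), (542,313) and (444,398). The dam is on the upper right, and the cassette and wide gap are on the lower left. I'll refine the tank pose from the blue mask in both views.

```bash
cat >> h.py <<'E'
import cv2
def quad(mask,center,k=3):
    m=cv2.morphologyEx(mask.astype(np.uint8),cv2.MORPH_CLOSE,np.ones((k,k)))
    cs,_=cv2.findContours(m,cv2.RETR_EXTERNAL,cv2.CHAIN_APPROX_NONE)
    cs=[c for c in cs if cv2.contourArea(c)>200]
    c=min(cs,key=lambda c:np.linalg.norm(c[:,0].mean(0)-center))
    q=cv2.approxPolyN(c,4,ensure_convex=True).reshape(-1,2).astype(float)
    return q
E
python3 - <<'E'
from h import *
from station import imaging
import pickle
L=np.array([[.056,-.066,.12],[-.056,-.066,.12],[-.056,.066,.12],[.056,.066,.12]])
obs=[]
for f,m,pk in (("w1",pickle.load(open("mw1.pkl","rb")),np.array([(331,298),(430,198),(542,313),(444,398)])/1.5625),
             ("top0",imaging.camera_model("top"),np.array([(337,262),(153,343),(57,128),(238,45)])/5+[155,170])):
    hsv=cv2.cvtColor(cv2.imread(f"pics/{f}.png"),cv2.COLOR_BGR2HSV)
    q=quad(cv2.inRange(hsv,(100,120,120),(118,255,255)),pk.mean(0))
    Q=np.array([q[np.argmin(np.linalg.norm(q-p,axis=1))] for p in pk])
    print(f,Q.tolist(),pk.round(1).tolist())
    obs.append((m,L,Q))
    print(fit([(m,L,Q)],[.556,.212,-1.16]),fit([(m,L,pk)],[.556,.212,-1.16]))
print(fit(obs,[.556,.212,-1.16]))
E
```

```text
w1 [[210.0, 191.0], [275.0, 126.0], [347.0, 200.0], [283.0, 256.0]] [[211.8, 190.7], [275.2, 126.7], [346.9, 200.3], [284.2, 254.7]]
(array([ 0.55747577,  0.21448288, -1.15731252]), np.float64(0.6553854187488355)) (array([ 0.55780363,  0.21537744, -1.15534348]), np.float64(1.0003340575655955))
top0 [[222.0, 221.0], [184.0, 239.0], [165.0, 195.0], [202.0, 178.0]] [[222.4, 222.4], [185.6, 238.6], [166.4, 195.6], [202.6, 179.0]]
(array([ 0.55698924,  0.2136054 , -1.15433896]), np.float64(0.20313444028593608)) (array([ 0.55517113,  0.21087573, -1.15911732]), np.float64(0.9431635365471038))
(array([ 0.55738928,  0.21433333, -1.15682604]), np.float64(0.7548557693459657))
```

{"op": "drive_tool", "data": {
  "series": [
    [-1.32, -4.65, 0, 0, -1],
    [-1.32, -4.65, 0, 0, -1],
    [-1.32, -4.65, 0, 0, -1],
    [-1.32, -4.65, 0, 0, -1],
    [-1.32, -4.65, 0, 0, -1],
    [-1.32, -4.65, 0, 0, -1],
    [-1.32, -4.65, 0, 0, -1],
    [-1.32, -4.65, 0, 0, -1]
  ]
}}

```text
t: 2.25
eef_pos: [0.4789, -0.1821, 0.3015]
tool_rot: [-0.0, 0.185, 0.983, 0.0]
contact_force: [0.9, -0.2, -0.8]
gripper_width: 0.998
grasp_force: 0.0
```

{"op": "drive_tool", "data": {
  "series": [
    [-1.32, -4.65, 0, 0, -1],
    [-1.32, -4.65, 0, 0, -1],
    [0, 0, 0, 8.4, -1],
    [0, 0, 0, 8.4, -1],
    [0, 0, 0, 8.4, -1],
    [0, 0, 0, 8.4, -1],
    [0, 0, 0, 8.4, -1],
    [0, 0, 0, 8.4, -1]
  ]
}}

```text
t: 3.05
eef_pos: [0.4703, -0.2764, 0.3011]
tool_rot: [-0.001, 0.588, 0.809, 0.0]
contact_force: [-0.9, 0.1, -0.2]
gripper_width: 0.997
grasp_force: 0.0
```

{"op": "drive_tool", "data": {
  "series": [
    [0, 0, 0, 8.4, -1],
    [0, 0, 0, 0, -1],
    [0, 0, 0, 0, -1]
  ]
}}

```text
t: 3.35
eef_pos: [0.47, -0.2773, 0.3013]
tool_rot: [-0.0, 0.643, 0.766, 0.0]
contact_force: [0.3, -0.7, 0.2]
gripper_width: 0.995
grasp_force: 0.0
```

Run:
```python
from station import imaging,readout
import cv2,pickle
from h import *
o=readout.get_obs();m=imaging.camera_model("wrist");im=imaging.read_camera("wrist")[:,:,::-1]
pickle.dump(m,open("mw2.pkl","wb"));print(o["t"],o["eef_pos"],o["q"]);print(rot(o["tool_rot"]))
cv2.imwrite("pics/w2.png",im)
c=proj(m,[[.47,-.283,.108]])[0];print(c)
x,y=int(c[0])-100,max(0,int(c[1])-75);print(x,y)
cv2.imwrite("pics/w2b.png",cv2.resize(im[y:y+150,x:x+200],(800,600),interpolation=cv2.INTER_CUBIC))
```

```text
3.35 [ 0.47004048 -0.27725803  0.30132002] [-0.20725265  0.23774812  0.75686387  1.81696905 -0.17776563  1.15685655
  0.78279113]
[[-1.74257756e-01  9.84699930e-01 -5.30810036e-04]
 [ 9.84699883e-01  1.74258032e-01  5.28576023e-04]
 [ 6.12986685e-04 -4.30580109e-04 -9.99999719e-01]]
[256.89681223 173.25852037]
156 98
```

View pics/w2b.png

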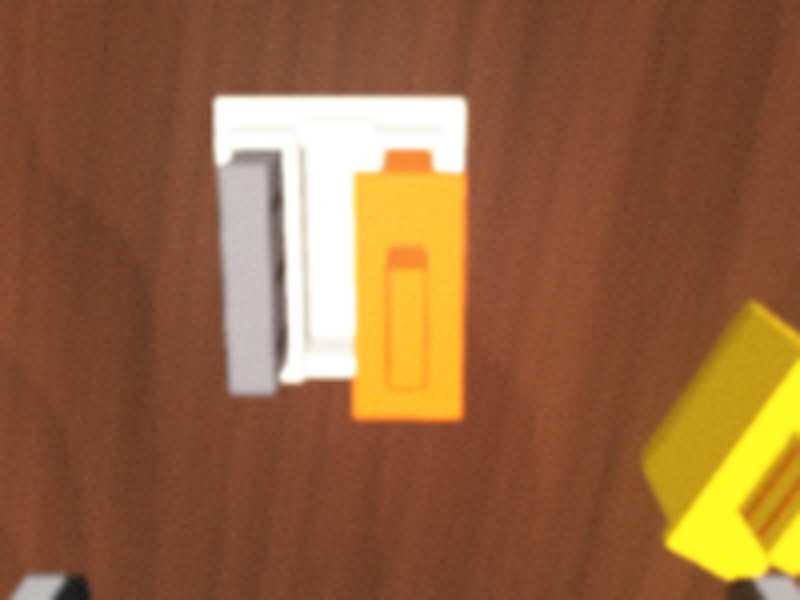

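The crop shows the orange wedge's shoulder at (355–466, 173–420) and its tab top at (387–428, 270–391). It is almost aligned with the tool. The yellow look-alike is on the lower right.

Run:
```python
from h import *
import pickle
from station import readout
m=pickle.load(open("mw2.pkl","rb"))
px=lambda P:np.array(P)/4+[156-.375,98-.375]
S=px([(355,173),(466,173),(463,420),(352,420)]);T=px([(387,270),(427,270),(428,391),(387,391)])
Ls=np.array([[-.0175,.04,.108],[.0175,.04,.108],[.0175,-.04,.108],[-.0175,-.04,.108]])
Lt=np.array([[-.006,.018,.146],[.006,.018,.146],[.006,-.018,.146],[-.006,-.018,.146]])
for o in ([(m,Ls,S)],[(m,Lt,T)],[(m,Ls,S),(m,Lt,T)]): s,e=fit(o,[.47,-.283,.16]); print(s,np.degrees(s[2]),e)
o=readout.get_obs();Rm=rot(o["tool_rot"])
print("tool y deg",np.degrees(np.arctan2(Rm[1,1],Rm[0,1])))
print((Rm.T@(np.array([s[0],s[1],.005+.127-.019])-o["eef_pos"]))*100)
```

```text
[ 0.47111626 -0.28221356  0.16626758] 9.526430686684352 0.6633962442593315
[ 0.47054484 -0.28184438  0.17945081] 10.281774046831083 0.36727393169337574
[ 0.47079883 -0.28201197  0.1685087 ] 9.654837378899582 0.7389481674173908
tool y deg 9.979842167547554
[-0.45866781  0.02052071 18.84070017]
```

{"op": "drive_tool", "data": {
  "series": [
    [-0.45, 0, 3, 0, -1],
    [0, 0, 4.5, 0, -1],
    [0, 0, 4.5, 0, -1],
    [0, 0, 3.6, 0, -1],
    [0, 0, 2, 0, -1],
    [0, 0, 1.0, 0, -1],
    [0, 0, 0, 0, -1]
  ]
}}

```text
t: 4.1
eef_pos: [0.4698, -0.2827, 0.1148]
tool_rot: [-0.001, 0.644, 0.765, -0.0]
contact_force: [-0.2, 1.1, -0.2]
gripper_width: 1.002
grasp_force: 0.0
```

{"op": "drive_tool", "data": {
  "series": [
    [0, 0, 0, 0, 1],
    [0, 0, 0, 0, 1],
    [0, 0, 0, 0, 1],
    [0, 0, 0, 0, 1],
    [0, 0, 0, 0, 1],
    [0, 0, 0, 0, 1],
    [0, 0, 0, 0, 1],
    [0, 0, 0, 0, 1]
  ],
  "squeeze": 70
}}

```text
t: 4.9
eef_pos: [0.4707, -0.2834, 0.1162]
tool_rot: [0.0, 0.645, 0.764, 0.0]
contact_force: [0.6, 0.1, 5.9]
gripper_width: 0.132
grasp_force: 69.0
```

{"op": "drive_tool", "data": {
  "series": [
    [0, 0, 0, 0, 1],
    [0, 0, 0, 0, 1],
    [0, 0, -0.5, 0, 1],
    [0, 0, -1, 0, 1],
    [0, 0, -1.5, 0, 1],
    [0, 0, -2, 0, 1],
    [0, 0, 0, 0, 1]
  ]
}}

```text
t: 5.6
eef_pos: [0.4717, -0.2844, 0.1688]
tool_rot: [0.002, 0.645, 0.764, 0.001]
contact_force: [0.3, -0.9, -0.5]
gripper_width: 0.126
grasp_force: 68.4
```

{"op": "drive_tool", "data": {
  "series": [
    [0, 0, -4.5, 0, 1],
    [0, 0, -4.5, 0, 1],
    [0, 0, -4.5, 0, 1],
    [0, 0, 0, 7.6, 1],
    [0, 0, 0, 7.6, 1],
    [0, 0, 0, 7.6, 1],
    [0, 0, 0, 7.6, 1],
    [0, 0, 0, 7.6, 1]
  ]
}}

```text
t: 6.4
eef_pos: [0.4699, -0.283, 0.3005]
tool_rot: [-0.0, 0.86, 0.51, 0.0]
contact_force: [-0.6, -0.4, -1.6]
gripper_width: 0.127
grasp_force: 68.9
```

{"op": "drive_tool", "data": {
  "series": [
    [0, 0, 0, 7.6, 1],
    [0, 0, 0, 7.6, 1],
    [0, 0, 0, 7.6, 1],
    [0, 0, 0, 7.6, 1],
    [0, 0, 0, 7.6, 1],
    [0, 0, 0, 0, 1],
    [0, 0, 0, 0, 1]
  ]
}}

```text
t: 7.1
eef_pos: [0.4701, -0.283, 0.3005]
tool_rot: [-0.0, 0.978, 0.207, -0.0]
contact_force: [-0.7, -0.6, -1.2]
gripper_width: 0.127
grasp_force: 68.9
```

```bash
cat > st.py <<'E'
from h import *
from station import readout,imaging
o=readout.get_obs();Rm=rot(o["tool_rot"])
print(o["t"],o["eef_pos"],o["q"].round(2),o["contact_force"].round(1),o["grasp_force"])
print("tool y deg",np.degrees(np.arctan2(Rm[1,1],Rm[0,1])),"tilt",Rm[:,2])
t=np.array([.5573,.2140]);a=-1.157
g=t+.0395*np.array([np.cos(a),np.sin(a)])
print("to gap cm",(Rm.T@(np.r_[g,.31]-o["eef_pos"]))*100)
E
python3 st.py
```

```text
7.1 [ 0.47005375 -0.28297092  0.30047689] [-0.41  0.33  1.07  1.82 -0.31  1.18 -0.4 ] [-0.7 -0.6 -1.2] 68.94953727722168
tool y deg -66.12299865881329 tilt [-4.60284396e-04  6.39821840e-05 -9.99999892e-01]
to gap cm [ 28.08208869 -37.96258334  -0.95410965]
```

{"op": "drive_tool", "data": {
  "series": [
    [2.81, -3.8, -0.1, 0, 1],
    [2.81, -3.8, 0, 0, 1],
    [2.81, -3.8, 0, 0, 1],
    [2.81, -3.8, 0, 0, 1],
    [2.81, -3.8, 0, 0, 1],
    [2.81, -3.8, 0, 0, 1],
    [2.81, -3.8, 0, 0, 1],
    [2.81, -3.8, 0, 0, 1]
  ]
}}

```text
t: 7.9
eef_pos: [0.5541, 0.0876, 0.3019]
tool_rot: [-0.0, 0.978, 0.207, 0.0]
contact_force: [0.3, -0.1, -1.7]
gripper_width: 0.128
grasp_force: 69.0
```

{"op": "drive_tool", "data": {
  "series": [
    [2.81, -3.8, 0, 0, 1],
    [2.81, -3.8, 0, 0, 1],
    [0, 0, 0, 0, 1],
    [0, 0, 0, 0, 1]
  ]
}}

```text
t: 8.3
eef_pos: [0.5748, 0.1789, 0.3011]
tool_rot: [0.001, 0.978, 0.208, -0.0]
contact_force: [0.5, -0.6, -1.2]
gripper_width: 0.127
grasp_force: 69.1
```

```bash
python3 st.py
python3 - <<'E'
from station import imaging
from h import *
import pickle
for c in("wrist","top","side"):
    m=imaging.camera_model(c);im=imaging.read_camera(c)[:,:,::-1];cv2.imwrite(f"pics/{c}3.png",im);pickle.dump(m,open(f"m{c}3.pkl","wb"))
w=cv2.imread("pics/wrist3.png");s=cv2.imread("pics/side3.png")
p=proj(m,[[.573,.178,.15]])[0].astype(int);print(p)
x=max(0,p[0]-70);y=max(0,p[1]-80)
cv2.imwrite("pics/s3.png",np.hstack([cv2.resize(w[:,100:400],(400,512)),cv2.resize(s[y:y+160,x:x+125],(400,512),interpolation=cv2.INTER_CUBIC)]));print(x,y)
E
```

```text
8.3 [0.57483784 0.17892111 0.30114438] [-1.11  0.43  0.98  1.7  -0.37  1.22 -1.2 ] [ 0.5 -0.6 -1.2] 69.12115573883057
tool y deg -66.02981817084577 tilt [-5.97124186e-04 -1.15304293e-03 -9.99999157e-01]
to gap cm [-0.19633206  0.03282475 -0.8853367 ]
[233 220]
163 140
```

View pics/s3.png

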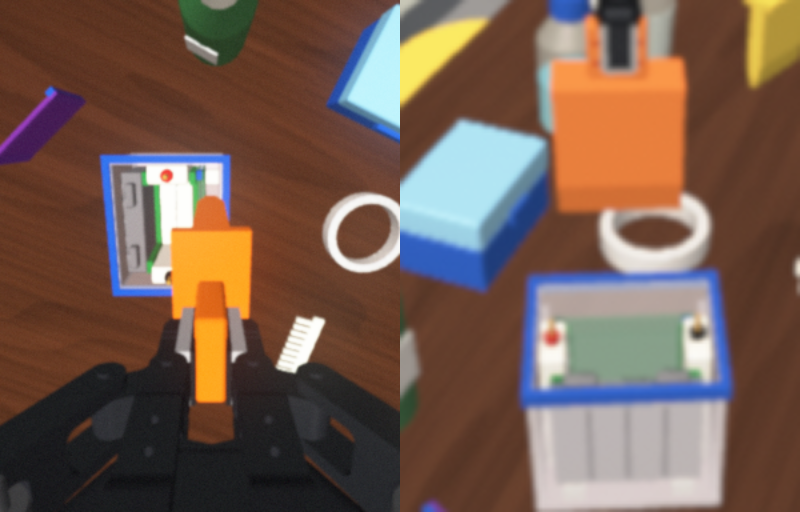

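The left panel (wrist) shows the wedge held by its tab, with the rim corners at (102,157), (230,155) and (113,295). The right panel (side) shows the wedge upright above the tank. I'll measure wedge against rim in this same wrist picture.

Run:
```python
from h import *
import pickle
from station import readout
o=readout.get_obs();e=o["eef_pos"];Rm=rot(o["tool_rot"])
m=pickle.load(open("mwrist3.pkl","rb"))
im=cv2.imread("pics/wrist3.png");h=cv2.cvtColor(im,cv2.COLOR_BGR2HSV)
O=cv2.inRange(h,(5,150,120),(22,255,255));B=cv2.inRange(h,(100,120,120),(118,255,255))
for r in list(range(146,176,4))+list(range(176,240,8)):
    c=np.where(O[r,200:320])[0]+200; print(r,(c.min(),c.max()) if len(c) else None,end=" ")
print()
for r in range(112,224,8):
    c=np.where(B[r,160:300])[0]+160; 
    g=np.split(c,np.where(np.diff(c)>1)[0]+1); print(r,[(int(k[0]),int(k[-1])) for k in g if len(k)>1])
px=np.array([(102,157),(230,155),(113,295)])*.75+[100,0]
L=np.array([[-.056,.066,.12],[.056,.066,.12],[-.056,-.066,.12]])
print("tank",fit([(m,L,px)],[.557,.214,-1.157]))
# predicted wedge silhouettes: toe and shoulder, tool-centred with zero offset
a=np.arctan2(Rm[1,1],Rm[0,1]);toe=e[2]-.111
s=[e[0],e[1],a]
for n,x,y,z in(("shoulder",.0175,.04,.103),("toe25",.0085,.04,.025),("toe",.003,.04,0)):
    print(n,proj(m,place(s,[[-x,y,toe+z],[x,y,toe+z],[-x,-y,toe+z],[x,-y,toe+z]])).round(1).tolist())
```

```text
146 (np.int64(281), np.int64(295)) 150 (np.int64(250), np.int64(299)) 154 (np.int64(248), np.int64(305)) 158 (np.int64(247), np.int64(314)) 162 (np.int64(246), np.int64(296)) 166 (np.int64(246), np.int64(303)) 170 (np.int64(245), np.int64(289)) 174 (np.int64(229), np.int64(295)) 176 (np.int64(229), np.int64(298)) 184 (np.int64(229), np.int64(304)) 192 (np.int64(229), np.int64(301)) 200 (np.int64(229), np.int64(296)) 208 (np.int64(226), np.int64(290)) 216 (np.int64(230), np.int64(293)) 224 (np.int64(228), np.int64(299)) 232 (np.int64(228), np.int64(289)) 
112 []
120 [(175, 272)]
128 [(176, 181), (247, 251), (267, 272)]
136 [(177, 182), (267, 271)]
144 [(178, 183), (267, 271)]
152 [(178, 183), (269, 271)]
160 [(179, 184)]
168 [(180, 185)]
176 [(181, 185)]
184 [(181, 186)]
192 [(182, 187)]
200 [(183, 187)]
208 [(183, 188)]
216 [(184, 189)]
tank (array([ 0.55740787,  0.21309378, -1.15053154]), np.float64(0.9119304338288146))
shoulder [[232.7, 177.1], [294.1, 177.6], [235.2, 294.1], [288.1, 294.4]]
toe25 [[251.5, 153.2], [271.6, 153.3], [251.4, 238.2], [269.6, 238.4]]
toe [[258.0, 148.5], [264.4, 148.5], [257.3, 226.7], [263.2, 226.7]]
```

Run:
```python
from h import *
import pickle
from station import readout
for i in range(2):
    o=readout.get_obs();print(o["t"],o["eef_pos"])
m=pickle.load(open("mwrist3.pkl","rb"))
print("cam",m["xyz"])
im=cv2.imread("pics/wrist3.png");h=cv2.cvtColor(im,cv2.COLOR_BGR2HSV)
O=cv2.inRange(h,(8,200,190),(22,255,255))
O=cv2.morphologyEx(O,cv2.MORPH_OPEN,np.ones((3,3)))
for r in range(144,300,6):
    c=np.where(O[r,200:320])[0]+200; print(r,(int(c.min()),int(c.max())) if len(c) else None,end=" ")
# camera-consistent TCP
Rc=rot(m["orientation"]);Rt=Rc@np.array([[9.5e-4,-.95127,-.30835],[1,6.6e-4,1.07e-3],[-8.2e-4,-.30835,.95127]]).T
e=m["xyz"]-Rt@[.07905,-.00015,-.14252];print("\nTCP at picture",e,np.degrees(np.arctan2(Rt[1,1],Rt[0,1])),Rt[:,2])
a=np.arctan2(Rt[1,1],Rt[0,1])
for off in(.111,.116):
  toe=e[2]-off
  for n,x,y,z in(("tab",.006,.018,.141),("shoulder",.0175,.04,.103),("toe25",.0085,.04,.025),("toe",.003,.04,0)):
    print(n,proj(m,place([e[0],e[1],a],[[-x,y,toe+z],[x,y,toe+z],[-x,-y,toe+z],[x,-y,toe+z]])).round(1).tolist())
```

```text
8.45 [0.5749587  0.17563693 0.30192125]
8.45 [0.5749587  0.17563693 0.30192125]
cam [0.64717372 0.21104884 0.44355893]
144 None 150 None 156 None 162 (261, 268) 168 (254, 271) 174 (236, 288) 180 (230, 288) 186 (230, 288) 192 (230, 288) 198 (230, 288) 204 (229, 287) 210 (229, 287) 216 (231, 287) 222 (230, 287) 228 (229, 286) 234 (229, 286) 240 (246, 269) 246 (246, 269) 252 (246, 269) 258 (247, 269) 264 (247, 268) 270 (247, 268) 276 (247, 268) 282 (247, 268) 288 (247, 268) 294 (247, 268) 
TCP at picture [0.57486758 0.17884167 0.30109742] -66.0306888854363 [-9.44107670e-04  3.10503655e-04 -9.99997010e-01]
tab [[244.8, 241.6], [270.6, 241.6], [245.8, 305.3], [269.5, 305.3]]
shoulder [[227.1, 174.9], [288.3, 175.0], [231.2, 291.9], [284.0, 291.9]]
toe25 [[247.7, 151.6], [267.8, 151.7], [248.6, 236.7], [266.7, 236.7]]
toe [[254.5, 147.1], [260.9, 147.1], [254.7, 225.3], [260.6, 225.3]]
tab [[245.2, 236.5], [270.2, 236.5], [246.2, 298.5], [269.1, 298.5]]
shoulder [[228.1, 172.8], [287.4, 172.8], [231.9, 287.0], [283.3, 287.0]]
toe25 [[247.9, 150.6], [267.6, 150.7], [248.7, 234.3], [266.6, 234.3]]
toe [[254.6, 146.3], [260.9, 146.3], [254.8, 223.2], [260.5, 223.2]]
```

Run:
```python
from h import *
import pickle
m=pickle.load(open("mwrist3.pkl","rb"))
im=cv2.imread("pics/wrist3.png").astype(int);h=cv2.cvtColor(im.astype(np.uint8),cv2.COLOR_BGR2HSV)
B=cv2.inRange(h,(100,110,100),(120,255,255))
e=np.array([.57487,.17884]);a=np.radians(-66.03);u=np.array([np.cos(a),np.sin(a)]);v=np.array([-u[1],u[0]])
def tf(c,r): d=ray(m,(c,r),.12)[:2]-e; return d@u,d@v
l=[];rr=[]
for r in range(126,216,2):
    c=np.where(B[r,165:200])[0]+165; l.append(tf(c.min()-.5,r))
for r in range(126,150,2):
    c=np.where(B[r,262:280])[0]+262; rr.append(tf(c.max()+.5,r))
for n,p in(("left",l),("right",rr)):
    p=np.array(p);k=np.polyfit(p[:,1],p[:,0],1);print(n,"slope deg",np.degrees(k[0]),"x at v=0:",k[1],"mean",p.mean(0))
top=np.array([tf(c,np.where(B[100:130,c])[0].min()+100-.5) for c in range(185,265,4)]);k=np.polyfit(top[:,0],top[:,1],1);print("top v at u=0",k[1],"slope",np.degrees(k[0]))
```

```text
left slope deg 0.07115491061829138 x at v=0: -0.09573415872338138 mean [-9.57340519e-02  8.60128539e-05]
right slope deg 2.252907494238479 x at v=0: 0.015003657588912488 mean [0.0166146  0.04096928]
top v at u=0 0.06407554214323123 slope -0.6107042124593944
```

{"op": "drive_tool", "data": {
  "series": [
    [-0.2, 0.1, 2, 0, 1],
    [0, 0, 2, 0, 1],
    [0, 0, 1.5, 0, 1],
    [0, 0, 1, 0, 1],
    [0, 0, 0.5, 0, 1],
    [0, 0, 0.5, 0, 1],
    [0, 0, 0, 0, 1],
    [0, 0, 0, 0, 1]
  ]
}}

```text
t: 9.25
eef_pos: [0.5739, 0.176, 0.2271]
tool_rot: [-0.0, 0.979, 0.205, 0.0]
contact_force: [-0.4, -0.6, -0.8]
gripper_width: 0.128
grasp_force: 69.1
```

{"op": "drive_tool", "data": {
  "series": [
    [0, 0, 0.5, 0, 1],
    [0, 0, 0.5, 0, 1],
    [0, 0, 0.5, 0, 1],
    [0, 0, 0.5, 0, 1],
    [0, 0, 0, 0, 1]
  ]
}}

```text
t: 9.75
eef_pos: [0.573, 0.1768, 0.2058]
tool_rot: [-0.0, 0.979, 0.205, -0.001]
contact_force: [-0.3, 2.0, -2.0]
gripper_width: 0.125
grasp_force: 69.0
```

{"op": "drive_tool", "data": {
  "series": [
    [0, 0, 0.4, 0, 1],
    [0, 0, 0.4, 0, 1],
    [0, -0.05, 0.4, 0, 1],
    [0, 0, 0, 0, 1]
  ]
}}

```text
t: 10.15
eef_pos: [0.5731, 0.1772, 0.1939]
tool_rot: [-0.0, 0.979, 0.205, -0.0]
contact_force: [-0.1, 5.3, -4.0]
gripper_width: 0.132
grasp_force: 68.6
```

```bash
python3 st.py
python3 - <<'E'
from station import imaging
from h import *
import pickle
for c in("wrist","side"):
    cv2.imwrite(f"pics/{c}4.png",imaging.read_camera(c)[:,:,::-1])
pickle.dump(imaging.camera_model("wrist"),open("mw4.pkl","wb"))
w=cv2.imread("pics/wrist4.png");s=cv2.imread("pics/side4.png")
cv2.imwrite("pics/s4.png",np.hstack([cv2.resize(w[:,100:400],(400,512)),cv2.resize(s[170:300,183:285],(400,512),interpolation=cv2.INTER_CUBIC)]))
E
```

```text
10.15 [0.57307069 0.17719682 0.19393334] [-1.05  0.53  0.89  1.82 -0.48  1.02 -1.12] [-0.1  5.3 -4. ] 68.59328627586365
tool y deg -66.28546026761198 tilt [-5.46929343e-04  4.01888482e-04 -9.99999770e-01]
to gap cm [  0.03191613  -0.06064387 -11.60664418]
```

View pics/s4.png

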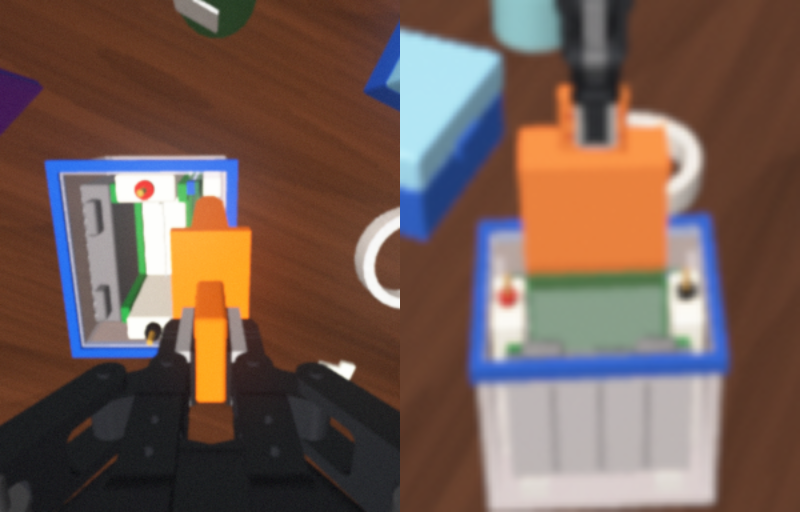

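The left panel shows the toe in the wide gap beside the rim's right strip. The right panel shows it behind the cassette, centred along the gap. The +y force means the wall is pushing it towards the cassette, so I'll shift it back slightly while descending.

{"op": "drive_tool", "data": {
  "series": [
    [0, -0.08, 0.2, 0, 1],
    [0, 0, 0.3, 0, 1],
    [0, 0, 0.3, 0, 1],
    [0, 0, 0, 0, 1]
  ]
}}

```text
t: 10.65
eef_pos: [0.5735, 0.1775, 0.187]
tool_rot: [-0.0, 0.979, 0.205, 0.001]
contact_force: [-0.9, 4.3, 3.7]
gripper_width: 0.128
grasp_force: 69.9
```

{"op": "drive_tool", "data": {
  "series": [
    [0, 0, 0.3, 0, 1],
    [0, 0, 0.3, 0, 1],
    [0, 0, 0.3, 0, 1],
    [0, 0, 0, 0, 1]
  ]
}}

```text
t: 11.05
eef_pos: [0.574, 0.1778, 0.1785]
tool_rot: [-0.0, 0.979, 0.205, 0.001]
contact_force: [-0.8, 5.5, 5.5]
gripper_width: 0.13
grasp_force: 70.4
```

{"op": "drive_tool", "data": {
  "series": [
    [0, -0.06, 0.3, 0, 1],
    [0, 0, 0.4, 0, 1],
    [0, 0, 0.4, 0, 1],
    [0, 0, 0.4, 0, 1],
    [0, 0, 0, 0, 1]
  ]
}}

```text
t: 11.55
eef_pos: [0.5745, 0.1784, 0.1641]
tool_rot: [-0.0, 0.979, 0.205, 0.002]
contact_force: [-1.7, 5.6, 8.7]
gripper_width: 0.128
grasp_force: 70.7
```

{"op": "drive_tool", "data": {
  "series": [
    [0, -0.04, 0.4, 0, 1],
    [0, 0, 0.4, 0, 1],
    [0, 0, 0.4, 0, 1],
    [0, 0, 0.4, 0, 1],
    [0, 0, 0, 0, 1]
  ]
}}

```text
t: 12.05
eef_pos: [0.5751, 0.1787, 0.1485]
tool_rot: [-0.0, 0.979, 0.205, 0.003]
contact_force: [-0.4, 5.5, 10.2]
gripper_width: 0.132
grasp_force: 70.9
```

{"op": "drive_tool", "data": {
  "series": [
    [0, -0.03, 0.3, 0, 1],
    [0, 0, 0.3, 0, 1],
    [0, 0, 0.2, 0, 1],
    [0, 0, 0, 0, 1]
  ]
}}

```text
t: 12.45
eef_pos: [0.5752, 0.1788, 0.141]
tool_rot: [-0.0, 0.979, 0.205, 0.003]
contact_force: [-1.3, 5.1, 13.3]
gripper_width: 0.125
grasp_force: 71.6
```

{"op": "drive_tool", "data": {
  "series": [
    [0, 0, 0.1, 0, 1],
    [0, 0, 0.1, 0, 1],
    [0, 0, 0, 0, 1]
  ]
}}

```text
t: 12.75
eef_pos: [0.5753, 0.1788, 0.1393]
tool_rot: [-0.0, 0.979, 0.205, 0.003]
contact_force: [-2.3, 5.3, 15.4]
gripper_width: 0.13
grasp_force: 72.1
```

{"op": "drive_tool", "data": {
  "series": [
    [0, 0, 0.1, 0, 1],
    [0, 0, 0, 0, 1],
    [0, 0, 0, 0, 1]
  ]
}}

```text
t: 13.05
eef_pos: [0.5753, 0.1789, 0.1385]
tool_rot: [-0.0, 0.979, 0.205, 0.003]
contact_force: [-2.3, 5.4, 17.6]
gripper_width: 0.128
grasp_force: 72.3
```

{"op": "drive_tool", "data": {
  "series": [
    [0, 0, 0.1, 0, 1],
    [0, 0, 0, 0, 1],
    [0, 0, 0, 0, 1]
  ]
}}

```text
t: 13.35
eef_pos: [0.5753, 0.1789, 0.1373]
tool_rot: [-0.0, 0.979, 0.205, 0.003]
contact_force: [-2.4, 5.3, 15.9]
gripper_width: 0.127
grasp_force: 71.9
```

{"op": "drive_tool", "data": {
  "series": [
    [0, 0, 0.1, 0, 1],
    [0, 0, 0, 0, 1],
    [0, 0, 0, 0, 1]
  ]
}}

```text
t: 13.65
eef_pos: [0.5754, 0.1789, 0.1364]
tool_rot: [-0.0, 0.979, 0.205, 0.003]
contact_force: [-1.6, 5.2, 16.3]
gripper_width: 0.123
grasp_force: 72.1
```

{"op": "drive_tool", "data": {
  "series": [
    [0, 0, 0.1, 0, 1],
    [0, 0, 0, 0, 1],
    [0, 0, 0, 0, 1]
  ]
}}

```text
t: 13.95
eef_pos: [0.5755, 0.1789, 0.1363]
tool_rot: [-0.001, 0.979, 0.205, 0.003]
contact_force: [-5.2, 4.3, 23.5]
gripper_width: 0.13
grasp_force: 73.3
```

{"op": "drive_tool", "data": {
  "series": [
    [0, 0, 0.1, 0, 1],
    [0, 0, 0, 0, 1],
    [0, 0, 0, 0, 1]
  ]
}}

```text
t: 14.25
eef_pos: [0.5755, 0.179, 0.1362]
tool_rot: [-0.001, 0.979, 0.205, 0.003]
contact_force: [-8.4, 5.9, 33.6]
gripper_width: 0.123
grasp_force: 74.5
```

Run:
```python
from station import imaging
from h import *
for c in("wrist","side"):
    cv2.imwrite(f"pics/{c}5.png",imaging.read_camera(c)[:,:,::-1])
w=cv2.imread("pics/wrist5.png");s=cv2.imread("pics/side5.png")
cv2.imwrite("pics/s5.png",np.hstack([cv2.resize(w[80:304,150:325],(400,512),interpolation=cv2.INTER_CUBIC),cv2.resize(s[170:272,193:273],(400,512),interpolation=cv2.INTER_CUBIC)]))
```

```text
(no output)
```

View pics/s5.png

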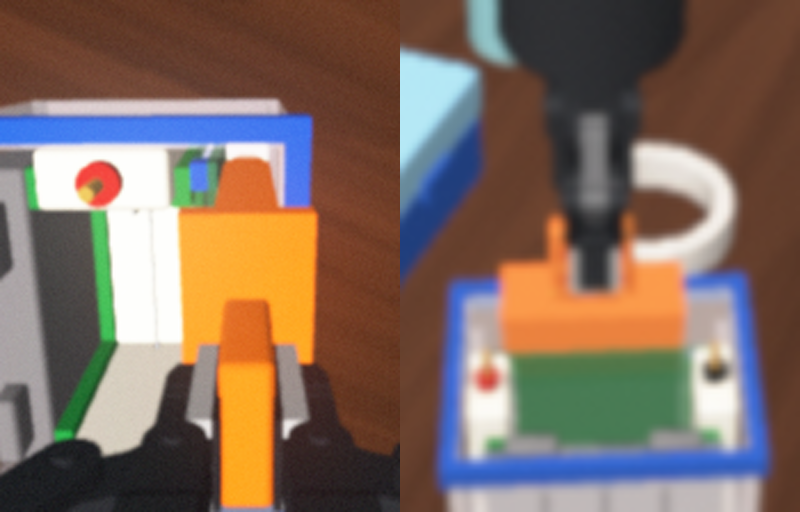

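The shoulder is down on the rim: z stopped at 0.136 and the force jumped. In the left panel its edge at (315,210) is flush just past the rim's outer edge, and the right panel shows it level and centred. Of the roughly 33 N total, about 16 N is insertion friction, which leaves about 17 N on the rim.

{"op": "drive_tool", "data": {
  "series": [
    [0, 0, 0, 0, 1],
    [0, 0, 0, 0, 1],
    [0, 0, 0, 0, 1],
    [0, 0, 0, 0, 1]
  ]
}}

```text
t: 14.75
eef_pos: [0.5755, 0.179, 0.1362]
tool_rot: [-0.001, 0.979, 0.205, 0.003]
contact_force: [-8.4, 5.5, 32.2]
gripper_width: 0.125
grasp_force: 74.5
```

```bash
python3 st.py; python3 -c "
from station import hand_in;print(hand_in())"
```

```text
14.75 [0.57552388 0.17895773 0.1361732 ] [-1.    0.6   0.83  1.86 -0.55  0.92 -1.06] [-8.4  5.5 32.2] 74.50428128242493
tool y deg -66.30427757227325 tilt [ 0.0053652   0.003672   -0.99997887]
to gap cm [-1.48514221e-01 -1.21440624e-02 -1.73839812e+01]
the job is handed in; nothing more can be done
None
```

I handed the job in at 14.75 s with the orange wedge down on the blue rim in the wide gap, still gripped and pressed at about 32 N in total, of which I estimate 16–17 N is on the rim; no verdict came back, and I did not measure the cassette's contact with the gasket directly.

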